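# Sort the slide tuners by plunger and drop in the divider comb

### The job

Sort the three slide tuners in the lane rack by their plungers: slide every tuner whose plunger is pulled out along its lane to the left end (as the robot sees it), fully home against the end stop, and every tuner whose plunger is pushed in fully home to the right end; do not lift them and leave the plungers as they are. Then lower the white divider comb, without dropping it, into the slot across the middle of the rack so that each of its three teeth goes into its own lane and it sits fully down on the lane walls, and let go. Leave the flask, the wooden case and the spanner where they are.

Things in the scene. Friction and masses are not known exactly. Their poses are not given: they have to be found in the camera images.
- rack: lane rack, fixed, 174 mm (x) x 278 mm (y), origin at the centre of its underside on the table, z up. Three lanes run along its y (+y = left end as the robot sees it), centres at x = -56, 0, +56 mm, 50 mm wide between 6 mm aluminium walls, tops 36 mm above the table; lane floor 16 mm. Low end stops at y = +-134 mm: a tuner fully home has its post at y = +84 or -84 mm
- slot_mid (a point): above the middle of the 21 mm wide slot that crosses the floor of all three lanes at the rack's y = 0 and goes down to the table. The point is 74 mm above the table, where the comb's handle centre is when the comb is fully seated. Axes as the rack's. The tuners lie over the slot at the start; it is free only when all are home at their proper ends
- post_a (a point): slide tuner a, loose in any one lane: aluminium block 100 mm (along the lane) x 44 x 34 mm high, about 0.3 kg, with an upright brass connector post on the middle of its top, 20 mm across, 24 mm tall. This point: middle of the post, 62 mm above the table in the lane (block top 50 mm, post top 74 mm). Its y axis points along the lane to the plunger's end (the rack's +y)
- post_b (a point): slide tuner b, loose in any one lane: aluminium block 100 mm (along the lane) x 44 x 34 mm high, about 0.3 kg, with an upright brass connector post on the middle of its top, 20 mm across, 24 mm tall. This point: middle of the post, 62 mm above the table in the lane (block top 50 mm, post top 74 mm). Its y axis points along the lane to the plunger's end (the rack's +y)
- post_c (a point): slide tuner c, loose in any one lane: aluminium block 100 mm (along the lane) x 44 x 34 mm high, about 0.3 kg, with an upright brass connector post on the middle of its top, 20 mm across, 24 mm tall. This point: middle of the post, 62 mm above the table in the lane (block top 50 mm, post top 74 mm). Its y axis points along the lane to the plunger's end (the rack's +y)
- plunger_a (a joint): plunger of slide tuner a: steel rod with a black knob 18 mm across, out of the block's +y end, axis 36 mm above the table. 0 = pushed in (knob end 16 mm beyond the block's end face), 0.040 m = fully out (56 mm beyond it). It starts either pushed in (under 4 mm) or clearly pulled out (over 28 mm); friction of about 2.5 N holds it
- plunger_b (a joint): plunger of slide tuner b: steel rod with a black knob 18 mm across, out of the block's +y end, axis 36 mm above the table. 0 = pushed in (knob end 16 mm beyond the block's end face), 0.040 m = fully out (56 mm beyond it). It starts either pushed in (under 4 mm) or clearly pulled out (over 28 mm); friction of about 2.5 N holds it
- plunger_c (a joint): plunger of slide tuner c: steel rod with a black knob 18 mm across, out of the block's +y end, axis 36 mm above the table. 0 = pushed in (knob end 16 mm beyond the block's end face), 0.040 m = fully out (56 mm beyond it). It starts either pushed in (under 4 mm) or clearly pulled out (over 28 mm); friction of about 2.5 N holds it
- comb_grip (a point): divider comb, white plastic, about 0.22 kg, standing loose on its teeth: 172 mm long (x), 16 mm thick (y), 86 mm tall. Under a 22 mm high spine, three teeth 44 mm wide, 32 mm long, 56 mm apart; above its middle a handle 60 mm long, 32 mm high. This point: handle centre, 70 mm above the tooth ends. Seated, x lies along the rack's x, either way round, and this point is 74 mm above the table
- comb: the same comb, origin at the centre under its tooth ends (0 above the table as it stands; 4 mm when seated, the spine then resting on the lane walls)
- tuner_a: the block of slide tuner a, origin at the centre of its underside
- tuner_b: the block of slide tuner b, origin at the centre of its underside
- tuner_c: the block of slide tuner c, origin at the centre of its underside
- flask: bystander: clear plastic flask, 64 mm across, 130 mm tall, origin at the centre of its underside
- case: bystander: closed wooden case 100 x 160 x 68 mm high, origin at the centre of its underside
- spanner: bystander: steel spanner 160 mm long lying flat on the table, origin at its middle underside
There are look-alikes about, which are no part of the job. Leave any red look-alike of the tuner_a alone.

How it is judged:
By the outcome, as a careful person would: the job done as asked, in the order asked, and still so for the second after the job is handed in, with the robot touching nothing.
It also fails if it takes over 62 s, if anything falls off the work surface, if the arm or the gripper's body presses on something with over 40 N, if the wrist force passes 120 N, or if a joint passes its speed limit or range.

### The arm

A 6-joint arm with a two-finger parallel gripper is mounted at the origin on the work surface. World frame = base frame: x ahead of the robot, y to its left, z up, the work surface at z = 0. Lengths are in m, angles in rad, forces in N, time in s.
With the tool pointing down it reaches from about 0.4 to 0.825 m from the base axis. Payload 7 kg.
Tool frame: the origin (TCP) lies midway between the tips of the shut fingers; the grasp point (between the pads) lies 19 mm behind it; z points along the fingers, y is the direction in which the jaws open and shut (so a half turn about z gives the same grasp; the last joint's range is limited). The gripper opens to 88 mm and grips with 3 to 60 N. Pads are 19 mm wide; open, the fingers measure 130 mm over their backs; the gripper's body (78 mm by 193 mm) begins 47 mm behind the grasp point.
Start: joints at [-0.844, 0.359, 0.012, 0, -1.224, -0.288], TCP at [0.287, -0.611, 0.227] pointing down, gripper open.
Joint ranges: [-3.07, 3.07], [-1.43, 2.12], [-1.02, 1.25], [-3.03, 1.67], [-3.05, -0], [-3.03, 3.03]. Speed limits (rad/s): [2.39, 2.39, 3.01, 3.14, 3.14, 3.14].

### API

Orientations are given as a 3x3 rotation matrix whose columns are the frame's x, y, z axes.
In Python, from bench import r gives the robot as it stands.
- The arm moves only by the shell command python3 -m inch 'ROWS' [FORCE]. ROWS is a JSON object of lists of equal length, an entry for each row: "xyz": the shift along the tool's x, y, z in mm, a list of three; "rot": the turn, a rotation vector about the tool's x, y, z in rad, a list of three; "grip": the closure, from -1 (fully open) to 1 (shut). A call has 1 to 20 rows; each row shifts and turns the commanded pose from where the row before left it, along the tool's axes as they then stand; what a row does not reach is not made up. A row lasts 1/10 s, in which the tool goes at most 50 mm and 8.59 degrees, less where a joint would pass 70% of its speed; a pose out of reach is approached as far as the arm can. A call is refused whole if a number of a shift passes 50 or a number of a turn 0.15, either way. A call with a gripper value outside its range is refused whole. The fingers move at their own pace and stop on an object; FORCE is the grip in N (left out, the last holds). Time passes only in rows, so rows that do not move let the fingers close. It gives the time, the measured TCP pose, the force and the opening at its end, in the units of the state.
- r.state(): the state, without advancing time (a new reading comes with each control period).
- r.capture(name): name is "scene" or "top" or "wrist"; returns (picture, depth): 480x640x3 uint8, red, green, blue; 480x640 float32, m along the optical axis (not along the pixel's ray), 0 where there is no reading.
- r.camera_params(name): a dict with "intrinsics" (3x3 intrinsics, pixels), "eye" and "attitude" of the camera in the world; the wrist camera has in their place "hand_eye" (4x4, takes a point from camera to tool coordinates, whose origin is the TCP and whose axes are the flange's). Camera axes: x right, y down, z forward; pixel columns grow to the right and rows downward; lengths in m; the calibration is good to about 2 mm. A picture is of the moment at which its call begins: read the wrist's pose just before it. camera_params takes no time and is no camera call.
- r.close_job(): hands the job in, once; it reports no verdict.
The state is a dict: "time": time; "joint_pos": joint angles; "qd": joint speeds; "tau": joint torques, N m; "tcp_pos": TCP position; "orientation": TCP orientation; "force": force on the tool from outside, world axes, zero at the start; "ft_torque": the same for the moment, N m; "opening": opening from 0.0 (shut) to 1.0 (fully open).
Only numpy, scipy, OpenCV 4.12 (cv2) and the standard library are available. Lean on these libraries where they do the work, as an engineer would, in place of code of your own. Each camera call takes 0.05 s, during which the arm holds its last target. There are 200 camera calls.

## Working session

There is one attempt and no reset: what is moved stays moved. The work goes in short steps, Python scripts to look and compute and a shell command to move; the robot and the scene stay as the last step left them, time stands still between calls to the robot, and variables do not carry over. Pictures are saved under pics/ and viewed, about 8 in all and at most 12, crops included, and the job is handed in when it is done.

```bash
ls; mkdir -p pics
cat > h.py <<'E'
import numpy as np, cv2
from bench import r
def cap(n):
    s=r.state(); im,d=r.capture(n); return im,d,s
def cam(n,s=None):
    p=r.camera_params(n); K=np.array(p["intrinsics"])
    if n=="wrist":
        T=np.eye(4);T[:3,:3]=s["orientation"];T[:3,3]=s["tcp_pos"];T=T@np.array(p["hand_eye"])
    else:
        T=np.eye(4);T[:3,:3]=np.array(p["attitude"]);T[:3,3]=p["eye"]
    return K,T
def cloud(d,K,T):
    v,u=np.mgrid[:d.shape[0],:d.shape[1]]
    P=np.stack([(u-K[0,2])*d/K[0,0],(v-K[1,2])*d/K[1,1],d],-1)@T[:3,:3].T+T[:3,3]
    P[d==0]=np.nan; return P
E
python3 - <<'E'
from h import *
print(r.state())
for n in("scene","top"):
    im,d,s=cap(n); print(r.camera_params(n)); np.savez(n+'0.npz',im=im,d=d)
    cv2.imwrite(f'pics/{n}0.png',im[...,::-1])
print(r.camera_params("wrist"))
E
```

```text
pics
{'time': 0.0, 'joint_pos': array([-8.43912182e-01,  3.59379858e-01,  1.10805456e-02, -3.11706393e-04,
       -1.22412423e+00, -2.88082968e-01]), 'qd': array([ 8.86158206e-04, -1.26400877e-03, -5.34277583e-05,  4.60572376e-04,
        6.36436600e-04,  5.11489418e-04]), 'tau': array([-6.93799320e-04, -5.82724464e+01,  2.93061680e+01,  6.99759990e+00,
        6.99918033e-03, -1.43747975e-04]), 'tcp_pos': array([ 0.2865257 , -0.61063643,  0.22564361]), 'orientation': array([[-9.05306653e-01, -4.24757721e-01, -8.62279183e-04],
       [-4.24758557e-01,  9.05305572e-01,  1.41073990e-03],
       [ 1.81403484e-04,  1.64341268e-03, -9.99998633e-01]]), 'force': array([-0.65925251, -0.59786828,  0.06147768]), 'ft_torque': array([ 0.05810901, -0.03151906, -0.01974988]), 'opening': 0.9992864675040178}
{'intrinsics': array([[536.09099612,   0.        , 318.60392717],
       [  0.        , 536.09099612, 232.58743501],
       [  0.        ,   0.        ,   1.        ]]), 'eye': array([1.03344357, 0.75469585, 0.83926317]), 'attitude': array([[-0.86096681,  0.31388275, -0.40026713],
       [ 0.508
[... 290 characters left out ...]
02,  0.93254925]), 'attitude': array([[-0.03662166, -0.97535494,  0.21758124],
       [-0.99932639,  0.03625981, -0.00565679],
       [-0.00237207, -0.21764184, -0.97602582]])}
{'intrinsics': array([[395.12227287,   0.        , 319.41616829],
       [  0.        , 395.12227287, 236.80237611],
       [  0.        ,   0.        ,   1.        ]]), 'hand_eye': array([[ 4.81564475e-04, -9.50500664e-01, -3.10722153e-01,
         8.45239116e-02],
       [ 9.99999820e-01,  5.69346335e-04, -1.91810208e-04,
        -9.27881304e-04],
       [ 3.59224248e-04, -3.10722004e-01,  9.50500766e-01,
        -1.57874127e-01],
       [ 0.00000000e+00,  0.00000000e+00,  0.00000000e+00,
         1.00000000e+00]])}
```

View pics/top0.png

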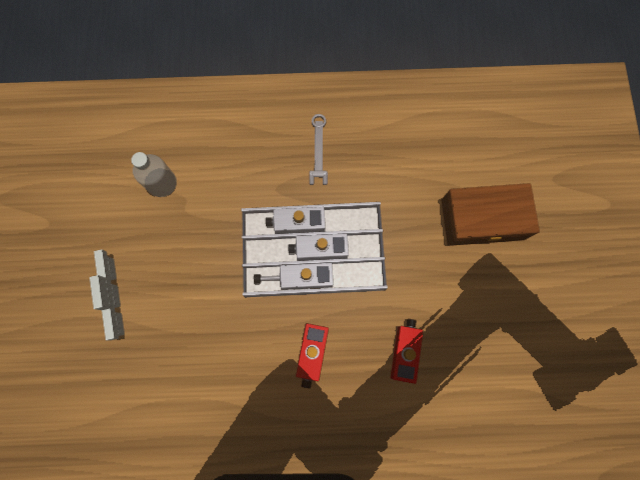

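View pics/scene0.png

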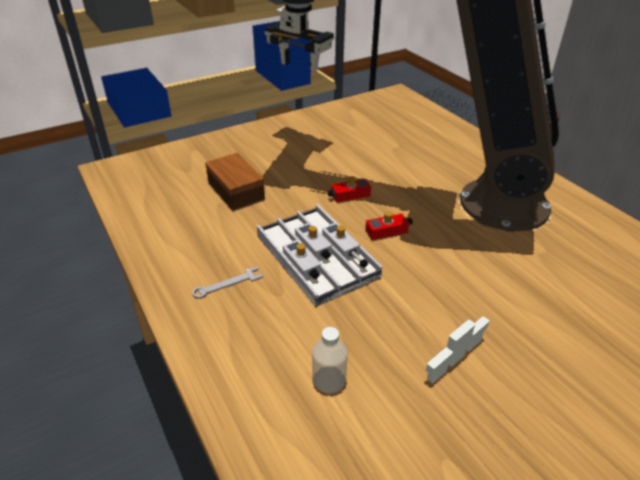

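The top view shows the rack with three grey tuners, posts at far lane (299,216), middle (322,243) and near (306,274). The knobs look in, in and out. Both red look-alikes, at (313,352) and (408,354), are outside the rack. The comb stands at (105,295), the flask at (145,165), the case at (490,212) and the spanner at (319,150). Next I'll measure from both views and make an enlarged crop of the rack.

Run:
```python
from h import *
D={}
for n in("top","scene"):
    z=np.load(n+'0.npz'); K,T=cam(n); P=cloud(z['d'],K,T); im=z['im']; D[n]=(im,P)
    hsv=cv2.cvtColor(im,cv2.COLOR_RGB2HSV)
    tab=P[...,2][(abs(P[...,2])<.02)]; print(n,'table z',np.median(tab))
    H,S,V=[hsv[...,i].astype(int) for i in range(3)]
    # brass posts
    m=(S>120)&(H>12)&(H<28)&(P[...,2]>.066)&(P[...,2]<.085)&(P[...,0]>.2)
    k,l,st,c=cv2.connectedComponentsWithStats(m.astype(np.uint8))
    for i in range(1,k):
        if st[i,4]>15: q=P[l==i]; print(' brass',c[i].round(),st[i,4],np.median(q,0).round(4),((q.min(0)+q.max(0))/2).round(4))
    # white comb by height, region y>.3
    for lo,hi in((.045,.06),(.075,.1)):
        m=(S<70)&(V>90)&(P[...,2]>lo)&(P[...,2]<hi)&(P[...,1]>.28)&(P[...,0]<.38)&(P[...,0]>.1)&(P[...,1]<.6)
        q=P[m]; 
        if len(q)>10:
            (cx,cy),(w,h),a=cv2.minAreaRect(q[:,:2].astype(np.float32)); print(' comb',lo,len(q),np.median(q[:,2]).round(4),round(cx,4),round(cy,4),round(w,3),round(h,3),round(a,1))
    # rack wall tops
    m=(P[...,2]>.030)&(P[...,2]<.042)&(P[...,0]>.3)&(P[...,0]<.62)&(abs(P[...,1])<.2)&(S<80)
    q=P[m][:,:2].astype(np.float32); print(' walls',len(q),cv2.minAreaRect(q),q.min(0),q.max(0))
    m=(P[...,2]>.10)&(P[...,1]>.1)&(P[...,0]>.3)&(P[...,0]<.8); print(' flask',np.nanmedian(P[m],0), len(P[m]))
im=D['top'][0][190:310,225:400]; cv2.imwrite('pics/crop0.png',cv2.resize(im,None,fx=4.5,fy=4.5,interpolation=2)[...,::-1])
```

```text
top table z 0.0009094054344378488
 brass [532. 196.] 53 [ 0.6231 -0.4982  0.0694] [ 0.6214 -0.4954  0.0695]
 brass [503. 185.] 16 [ 0.6463 -0.4442  0.0681] [ 0.6461 -0.4436  0.0687]
 brass [516. 184.] 17 [ 0.6473 -0.4684  0.0692] [ 0.6459 -0.471   0.0698]
 brass [481. 190.] 46 [ 0.6366 -0.4013  0.0689] [ 0.6364 -0.4015  0.0695]
 brass [488. 187.] 16 [ 0.6447 -0.4163  0.0689] [ 0.6437 -0.4139  0.0696]
 brass [526. 190.] 24 [ 0.6324 -0.4875  0.0697] [ 0.6338 -0.4875  0.0696]
 brass [461. 191.] 55 [ 0.638  -0.3627  0.0691] [ 0.6358 -0.367   0.0693]
 brass [500. 196.] 43 [ 0.6247 -0.4367  0.0696] [ 0.6252 -0.4378  0.0694]
 brass [464. 199.] 29 [ 0.6214 -0.367   0.0691] [ 0.6218 -0.3676  0.0696]
 brass [463. 210.] 19 [ 0.5992 -0.3615  0.07  ] [ 0.5991 -0.3612  0.0692]
 brass [473. 212.] 16 [ 0.5936 -0.3812  0.0694] [ 0.5962 -0.3813  0.0688]
 brass [523. 211.] 42 [ 0.5937 -0.4766  0.069 ] [ 0.5896 -0.4791  0.0692]
 brass [298. 216.] 81 [ 0.5981 -0.0463  0.0746] [ 0.5986 -0.047   0.0726]
 brass [536. 221.] 34 [ 0.5709 -0.5002  0.0687] [ 0.57   -0.4989  0.0695]
 brass [518. 221.] 17 [ 0.5728
[... 401 characters left out ...]
758055329322815, 0.2646978795528412), 84.66895294189453) [ 0.33349335 -0.1999429 ] [0.6110619  0.06654257]
 flask [0.69525862 0.23462983 0.12564168] 403
scene table z -0.0006153234893958581
 brass [234. 170.] 748 [ 0.5987 -0.4182  0.0677] [ 0.6011 -0.4165  0.0692]
 brass [340. 229.] 50 [ 0.492  -0.0515  0.0723] [ 0.4907 -0.053   0.0705]
 brass [312. 229.] 41 [ 0.5491 -0.084   0.0723] [ 0.549  -0.0866  0.0712]
 brass [300. 247.] 52 [ 0.6037 -0.0421  0.0717] [ 0.6028 -0.0436  0.071 ]
 walls 1057 ((0.5202168226242065, -0.06377026438713074), (0.256340354681015, 0.2787388563156128), 40.149749755859375) [ 0.3432817  -0.19848403] [0.61973053 0.07171667]
 flask [0.70631134 0.24910078 0.12232572] 423
```

View pics/crop0.png

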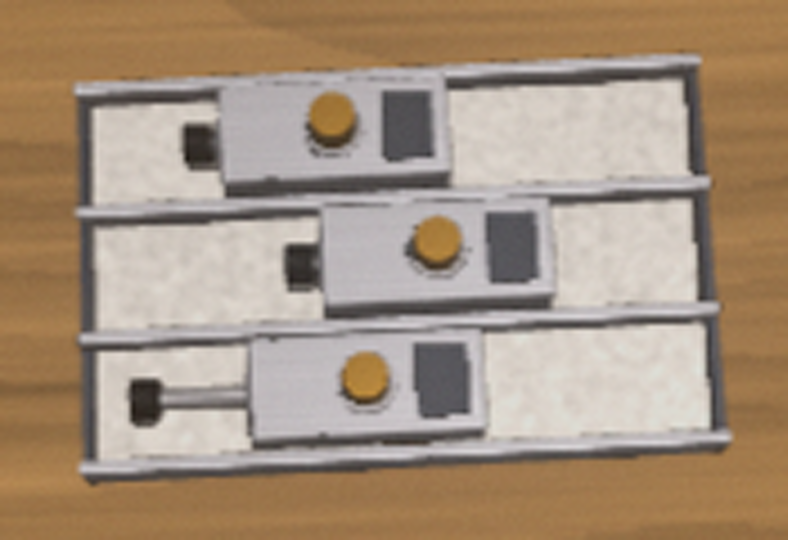

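Run:
```python
from h import *
K,T=cam("top")
def at(K,T,u,v,z):
    d=T[:3,:3]@np.linalg.solve(K,[u,v,1.]); return T[:3,3]+d*(z-T[2,3])/d[2]
c=[at(K,T,225+u/4.5,190+v/4.5,.036) for u,v in((76,90),(698,62),(728,440),(83,470))]
for p in c: print(p.round(4))
e1=c[0]-c[1];e2=c[3]-c[2];print(np.degrees([np.arctan2(-e[0],e[1]) for e in(e1,e2)]),np.linalg.norm(e1),np.linalg.norm(e2),np.mean(c,0))
for n in("top","scene"):
    z=np.load(n+'0.npz'); K,T=cam(n); P=cloud(z['d'],K,T);im=z['im']
    box=(slice(240,345),slice(80,130)) if n=="top" else (slice(310,390),slice(415,495))
    q=P[box].reshape(-1,3); q=q[q[:,2]>.012]; print(n,len(q),np.nanmin(q,0),np.nanmax(q,0))
    for lo,hi in((.045,.062),(.078,.1),(.012,.1)):
        k=q[(q[:,2]>lo)&(q[:,2]<hi)]
        if len(k)>5: print(lo,len(k),cv2.minAreaRect(k[:,:2].astype(np.float32)),np.median(k,0))
```

```text
[0.6248 0.0666 0.036 ]
[ 0.6275 -0.2094  0.036 ]
[ 0.4591 -0.2111  0.036 ]
[0.4565 0.0639 0.036 ]
[0.54564377 0.55142169] 0.27599279740771415 0.27499751199753203 [ 0.5419632  -0.07247793  0.036     ]
top 1725 [0.3815926  0.29861567 0.01211426] [0.55156923 0.34693678 0.09065872]
0.045 720 ((0.4661584496498108, 0.3227381110191345), (0.171800434589386, 0.017911750823259354), 10.918652534484863) [0.45241901 0.31747723 0.05412441]
0.078 354 ((0.466259241104126, 0.323106974363327), (0.05996758118271828, 0.01748993806540966), 11.151779174804688) [0.4652663  0.32152104 0.08606322]
0.012 1725 ((0.4661410450935364, 0.3227582573890686), (0.171831876039505, 0.01816515065729618), 11.030590057373047) [0.46324374 0.3177933  0.0540613 ]
scene 1421 [0.38184534 0.30305603 0.01200541] [0.55430723 0.35078225 0.08840616]
0.045 545 ((0.46814316511154175, 0.32606935501098633), (0.1734543889760971, 0.01805715076625347), 11.646933555603027) [0.49886596 0.33348199 0.05321038]
0.078 276 ((0.4678126573562622, 0.32609623670578003), (0.06333059817552567, 0.017748724669218063), 11.815373420715332) [0.47070541 0.32793418 0.08499354]
0.012 1421 ((0.46815070509910583, 0.3260277509689331), (0.173461452126503, 0.018080947920680046), 11.599017143249512) [0.48199292 0.33248001 0.0528588 ]
```

Choice: the three grey tuners are in the rack: far (298,216) and middle (322,243) have plungers in, so they go right. Near (306,273) has its plunger out, so it goes left. The red ones at (313,352) and (408,354) are decoys outside the rack. Moving above the rack for a wrist check.

```bash
python3 -m inch '{"xyz":[[0,0,0],[0,0,0],[0,0,0],[-21,45,0],[-21,45,0],[-21,45,0],[-21,45,0],[-21,45,0],[-21,45,0],[-21,45,0],[-21,45,0],[-21,45,0],[-21,45,0],[-21,45,0],[-21,45,0],[0,0,0],[0,0,0]],"rot":[[0,0,0.143],[0,0,0.143],[0,0,0.143],[0,0,0],[0,0,0],[0,0,0],[0,0,0],[0,0,0],[0,0,0],[0,0,0],[0,0,0],[0,0,0],[0,0,0],[0,0,0],[0,0,0],[0,0,0],[0,0,0]],"grip":[-1,-1,-1,-1,-1,-1,-1,-1,-1,-1,-1,-1,-1,-1,-1,-1,-1]}'
cat > look.py <<'E'
from h import *
import sys
im,d,s=cap("wrist");K,T=cam("wrist",s);P=cloud(d,K,T)
np.savez('w.npz',im=im,d=d)
cv2.imwrite(f'pics/{sys.argv[1]}.png',im[...,::-1])
print('t',s['time'],'tcp',s['tcp_pos'].round(4),'R',s['orientation'].round(4).tolist(),'F',s['force'].round(2),s['opening'])
hsv=cv2.cvtColor(im,cv2.COLOR_RGB2HSV).astype(int)
m=(hsv[...,1]>120)&(hsv[...,0]>12)&(hsv[...,0]<28)&(P[...,2]>.066)&(P[...,2]<.085)
k,l,st,c=cv2.connectedComponentsWithStats(m.astype(np.uint8))
for i in range(1,k):
    if st[i,4]>40: q=P[l==i]; print('brass',c[i].round(),st[i,4],np.median(q,0).round(4),((q.min(0)+q.max(0))/2).round(4))
m=(P[...,2]>.031)&(P[...,2]<.041)&(hsv[...,1]<80)
k,l,st,c=cv2.connectedComponentsWithStats(m.astype(np.uint8))
for i in range(1,k):
    if st[i,4]>150: q=P[l==i]; print('wall',c[i].round(),st[i,4],np.median(q,0).round(4),q.min(0).round(4),q.max(0).round(4),'slope',np.polyfit(q[:,1],q[:,0],1).round(4))
E
python3 look.py w1
```

```text
time: 1.8
tcp_pos: [0.5334, -0.0674, 0.226]
orientation: [[-1.0, -0.012, -0.001], [-0.012, 1.0, -0.0], [0.001, -0.0, -1.0]]
force: [-0.7, 0.1, -0.1]
opening: 1.003
t 1.8 tcp [ 0.5334 -0.0674  0.226 ] R [[-0.9999, -0.0123, -0.0012], [-0.0123, 0.9999, -0.0001], [0.0012, -0.0001, -1.0]] F [-0.75  0.08 -0.05] 1.003284581790639
brass [334. 161.] 481 [ 0.4883 -0.0576  0.0737] [ 0.4882 -0.0575  0.0729]
brass [296. 230.] 218 [ 0.5448 -0.0869  0.0737] [ 0.5445 -0.089   0.0737]
brass [343. 290.] 397 [ 0.5985 -0.0468  0.0737] [ 0.5998 -0.0465  0.0711]
wall [319.  13.] 1047 [ 0.3785 -0.0698  0.0344] [ 0.3691 -0.0871  0.0318] [ 0.3912 -0.0543  0.0365] slope [0.018  0.3799]
wall [321. 122.] 2439 [ 0.4605 -0.0644  0.0355] [ 0.4557 -0.2113  0.0311] [0.465  0.066  0.0379] slope [-0.015   0.4594]
wall [420. 154.] 447 [0.4861 0.0177 0.039 ] [ 0.4782 -0.0042  0.0314] [0.4955 0.0436 0.041 ] slope [-0.0936  0.4878]
wall [319. 187.] 2305 [ 0.5161 -0.0653  0.0356] [ 0.5114 -0.2107  0.031 ] [0.521  0.0667 0.0381] slope [-0.0143  0.5151]
wall [297. 194.] 283 [ 0.5228 -0.0884  0.0363] [ 0.5219 -0.1379  0.031 ] [ 0.5238 -0.0403  0.041 ] slope [-0.0142  0.5215]
wall [321. 246.] 1952 [ 0.5721 -0.0569  0.0356] [ 0.5672 -0.2098  0.031 ] [0.577  0.0674 0.0379] slope [-0.0149  0.5711]
wall [342. 253.] 397 [ 0.5782 -0.0464  0.0361] [ 0.5767 -0.0964  0.031 ] [0.5804 0.0024 0.041 ] slope [-0.0152  0.5775]
wall [303. 300.] 891 [ 0.6283 -0.1076  0.0356] [ 0.6233 -0.1641  0.031 ] [0.6329 0.0298 0.0378] slope [-0.0116  0.6272]
```

View pics/w1.png

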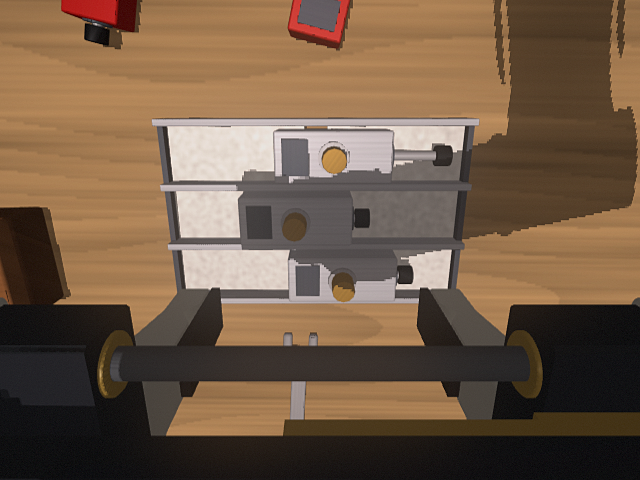

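The wrist view agrees with the top view: near post (334,161) with its rod out, middle (296,230) and far (343,290) with knobs in. The rack centre is (0.544,-0.072) with a yaw of 0.015 rad, and the post tops are at z≈0.074, as expected. Next, straddle the near post.

```bash
python3 -m inch '{"xyz":[[11.3,2.6,34],[11.3,2.6,34],[11.3,2.6,34],[11.3,2.6,34],[0,0,0],[0,0,0]],"rot":[[0,0,0.0025],[0,0,0],[0,0,0],[0,0,0],[0,0,0],[0,0,0]],"grip":[0.18,0.18,0.18,0.18,0.18,0.18]}' 10
```

```text
time: 2.45
tcp_pos: [0.4884, -0.0596, 0.0913]
orientation: [[-1.0, -0.007, -0.0], [-0.007, 1.0, -0.001], [0.0, -0.001, -1.0]]
force: [0.7, -0.6, 0.1]
opening: 0.518
```

```bash
python3 -m inch '{"xyz":[[0,1,0],[0,1,18],[0,0,17],[0,10,0],[0,20,0],[0,20,0],[0,12,0],[0,0,0],[0,0,0]],"rot":[[0,0,-0.008],[0,0,0],[0,0,0],[0,0,0],[0,0,0],[0,0,0],[0,0,0],[0,0,0],[0,0,0]],"grip":[0.3,0.3,0.3,0.3,0.3,0.3,0.3,0.3,0.3]}'
```

```text
time: 3.35
tcp_pos: [0.4878, 0.0059, 0.0564]
orientation: [[-1.0, -0.016, 0.001], [-0.016, 1.0, 0.001], [-0.001, 0.001, -1.0]]
force: [-0.7, -0.3, -0.4]
opening: 0.348
```

```bash
python3 -m inch '{"xyz":[[0,3,0],[0,3,0],[0,3,0],[0,1,0],[0,0,0]],"rot":[[0,0,0],[0,0,0],[0,0,0],[0,0,0],[0,0,0]],"grip":[0.3,0.3,0.3,0.3,0.3]}'; python3 look.py w2
```

```text
time: 3.85
tcp_pos: [0.487, 0.0152, 0.0557]
orientation: [[-1.0, -0.015, -0.0], [-0.015, 1.0, -0.0], [0.0, -0.0, -1.0]]
force: [-0.4, -5.4, 5.3]
opening: 0.351
t 3.85 tcp [0.487  0.0152 0.0557] R [[-0.9999, -0.0154, -0.0001], [-0.0154, 0.9999, -0.0004], [0.0001, -0.0004, -1.0]] F [-0.43 -5.39  5.27] 0.3506157567032094
brass [306. 323.] 1861 [0.4852 0.009  0.0736] [0.4865 0.0088 0.0708]
brass [ 80. 425.] 530 [ 0.5381 -0.091   0.0736] [ 0.5391 -0.0914  0.0708]
wall [116.  38.] 4289 [ 0.3769 -0.0707  0.0345] [ 0.3636 -0.088   0.0322] [ 0.3911 -0.0538  0.0372] slope [0.1058 0.3845]
wall [213. 231.] 6145 [ 0.4591 -0.0366  0.0355] [ 0.4552 -0.1393  0.031 ] [0.4645 0.0662 0.0383] slope [-0.0151  0.4587]
wall [307. 247.] 1438 [0.4661 0.0082 0.0362] [ 0.4643 -0.041   0.031 ] [0.4682 0.0576 0.041 ] slope [-0.0296  0.4663]
wall [455. 287.] 1210 [0.4843 0.0802 0.039 ] [0.4809 0.0618 0.0313] [0.4934 0.0979 0.041 ] slope [0.0022 0.4846]
wall [ 53. 334.] 1199 [ 0.5159 -0.1235  0.0352] [ 0.513  -0.1448  0.031 ] [ 0.5244 -0.1024  0.0375] slope [-0.0357  0.5125]
wall [319. 416.] 610 [0.5682 0.0151 0.0331] [ 0.5666 -0.0173  0.031 ] [0.5696 0.0488 0.0358] slope [-0.0134  0.5684]
```

View pics/w2.png

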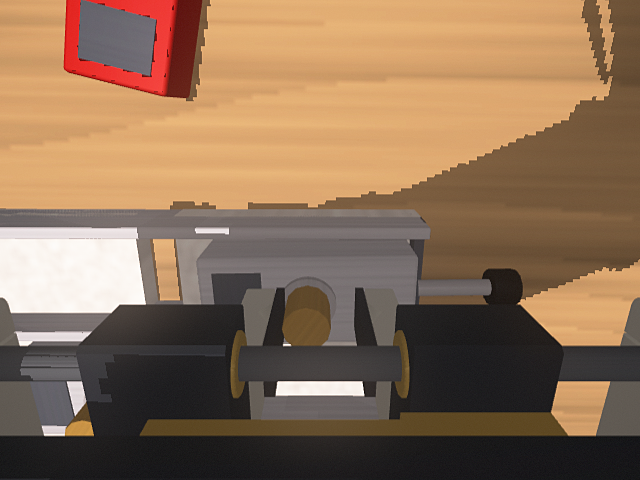

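The near tuner looks home: its block end is against the stop at (417,270), the slot is clear at (165,265), and the rod is still out. One gentle extra millimetre, then back off.

```bash
python3 -m inch '{"xyz":[[0,1,0],[0,0,0]],"rot":[[0,0,0],[0,0,0]],"grip":[0.3,0.3]}'; python3 -m inch '{"xyz":[[0,-5,0],[0,0,0]],"rot":[[0,0,0],[0,0,0]],"grip":[0.3,0.3]}';python3 look.py w3
```

```text
time: 4.1
tcp_pos: [0.487, 0.0162, 0.0557]
orientation: [[-1.0, -0.015, -0.0], [-0.015, 1.0, -0.0], [0.0, -0.0, -1.0]]
force: [0.0, -5.2, 5.2]
opening: 0.353
time: 4.3
tcp_pos: [0.487, 0.0114, 0.0553]
orientation: [[-1.0, -0.015, -0.0], [-0.015, 1.0, 0.001], [0.0, 0.001, -1.0]]
force: [-0.7, -0.2, 0.2]
opening: 0.353
t 4.3 tcp [0.487  0.0114 0.0553] R [[-0.9999, -0.0148, -0.0001], [-0.0148, 0.9999, 0.0006], [0.0001, 0.0006, -1.0]] F [-0.68 -0.23  0.16] 0.35265986304167823
brass [318. 323.] 1839 [0.4851 0.0099 0.0735] [0.4863 0.0099 0.0707]
brass [ 84. 427.] 311 [ 0.5385 -0.0928  0.0736] [ 0.5389 -0.0932  0.0708]
wall [124.  38.] 4304 [ 0.377  -0.0708  0.0345] [ 0.3634 -0.0879  0.0321] [ 0.3909 -0.0535  0.037 ] slope [0.1041 0.3844]
wall [221. 232.] 6242 [ 0.4592 -0.0347  0.0355] [ 0.4552 -0.1425  0.031 ] [0.464  0.0663 0.0379] slope [-0.0129  0.4588]
wall [317. 247.] 1433 [0.4661 0.0087 0.0363] [ 0.4642 -0.0398  0.031 ] [0.4681 0.0587 0.041 ] slope [-0.0297  0.4663]
wall [466. 288.] 1210 [0.4843 0.0819 0.039 ] [0.4807 0.0632 0.0318] [0.4933 0.0992 0.041 ] slope [0.0069 0.4842]
wall [ 53. 335.] 1129 [ 0.5158 -0.127   0.0352] [ 0.513  -0.1485  0.031 ] [ 0.524  -0.1058  0.0374] slope [-0.0264  0.5133]
wall [320. 416.] 542 [0.5682 0.0122 0.0327] [ 0.5666 -0.0211  0.031 ] [0.5699 0.045  0.0356] slope [-0.0154  0.5684]
```

```bash
python3 -m inch '{"xyz":[[0,3,0],[0,2,0],[0,1,0],[0,1,0],[0,0,0]],"rot":[[0,0,0],[0,0,0],[0,0,0],[0,0,0],[0,0,0]],"grip":[0.3,0.3,0.3,0.3,0.3]}'; python3 look.py w4 | grep -E "tcp|317|brass|wall .3"; python3 -m inch '{"xyz":[[0,-6,0],[0,0,0]],"rot":[[0,0,0],[0,0,0]],"grip":[0.3,0.3]}';python3 look.py w5| grep -E "tcp|317|brass|wall .3"
```

```text
time: 4.85
tcp_pos: [0.4864, 0.018, 0.0554]
orientation: [[-1.0, -0.015, -0.001], [-0.015, 1.0, -0.001], [0.001, -0.001, -1.0]]
force: [-0.8, -5.4, 1.4]
opening: 0.349
t 4.85 tcp [0.4864 0.018  0.0554] R [[-0.9999, -0.0154, -0.0013], [-0.0154, 0.9999, -0.0009], [0.0013, -0.0009, -1.0]] F [-0.79 -5.38  1.36] 0.3488123139609625
brass [306. 323.] 1867 [0.4846 0.0118 0.0736] [0.4859 0.0117 0.0708]
brass [ 77. 425.] 657 [ 0.537  -0.0893  0.0734] [ 0.5385 -0.0898  0.0707]
wall [307. 247.] 1437 [0.4654 0.0106 0.0361] [ 0.464  -0.0379  0.031 ] [0.4672 0.0608 0.041 ] slope [-0.0179  0.4656]
wall [319. 416.] 455 [0.5681 0.0182 0.0325] [ 0.5661 -0.0146  0.031 ] [0.5698 0.0516 0.0349] slope [-0.0151  0.5684]
time: 5.1
tcp_pos: [0.4874, 0.0124, 0.0556]
orientation: [[-1.0, -0.015, 0.001], [-0.015, 1.0, 0.001], [-0.001, 0.001, -1.0]]
force: [0.4, -0.1, 0.2]
opening: 0.351
t 5.1 tcp [0.4874 0.0124 0.0556] R [[-0.9999, -0.015, 0.0008], [-0.015, 0.9999, 0.0006], [-0.0008, 0.0006, -1.0]] F [ 0.42 -0.12  0.17] 0.35106313920285714
brass [320. 322.] 1904 [0.4849 0.0117 0.0736] [0.4861 0.0117 0.0709]
brass [ 83. 426.] 376 [ 0.5389 -0.0925  0.0736] [ 0.5389 -0.0931  0.0707]
wall [321. 245.] 1433 [0.4654 0.012  0.0362] [ 0.464  -0.0381  0.031 ] [0.4671 0.0605 0.041 ] slope [-0.0179  0.4656]
wall [467. 287.] 1164 [0.4845 0.0831 0.039 ] [0.4811 0.0653 0.0317] [0.4926 0.1007 0.041 ] slope [-0.0076  0.4854]
wall [320. 416.] 681 [0.5683 0.0131 0.0332] [ 0.5668 -0.02    0.031 ] [0.5701 0.0458 0.0362] slope [-0.014   0.5684]
```

It was still sliding, so friction was about 5 N. Pushing further to find the real stop.

```bash
python3 -m inch '{"xyz":[[0,4,0],[0,2,0],[0,1,0],[0,0,0]],"rot":[[0,0,0],[0,0,0],[0,0,0],[0,0,0]],"grip":[0.3,0.3,0.3,0.3]}';  python3 -m inch '{"xyz":[[0,1,0],[0,0,0]],"rot":[[0,0,0],[0,0,0]],"grip":[0.3,0.3]}';python3 look.py w6| grep -E "tcp|brass|wall .3"; python3 -m inch '{"xyz":[[0,-8,0],[0,0,0]],"rot":[[0,0,0],[0,0,0]],"grip":[0.3,0.3]}';python3 look.py w7| grep -E "tcp|brass|wall .3"
```

```text
time: 5.55
tcp_pos: [0.4869, 0.0185, 0.056]
orientation: [[-1.0, -0.016, -0.0], [-0.016, 1.0, -0.002], [0.0, -0.002, -1.0]]
force: [1.6, -9.1, 3.8]
opening: 0.348
time: 5.75
tcp_pos: [0.4869, 0.0188, 0.0562]
orientation: [[-1.0, -0.016, -0.001], [-0.016, 1.0, -0.003], [0.001, -0.003, -1.0]]
force: [0.6, -13.7, 6.9]
opening: 0.358
t 5.75 tcp [0.4869 0.0188 0.0562] R [[-0.9999, -0.0164, -0.0007], [-0.0164, 0.9999, -0.003], [0.0007, -0.0029, -1.0]] F [  0.64 -13.66   6.89] 0.35816503364194313
brass [306. 322.] 1928 [0.4844 0.0124 0.0742] [0.486  0.0123 0.0712]
brass [ 76. 424.] 761 [ 0.538  -0.0893  0.0735] [ 0.5394 -0.0904  0.0707]
wall [307. 245.] 1399 [0.4652 0.0112 0.0361] [ 0.4641 -0.0375  0.031 ] [0.4663 0.0611 0.041 ] slope [-0.0129  0.4653]
wall [318. 416.] 648 [0.5681 0.0185 0.0332] [ 0.5664 -0.0138  0.031 ] [0.5696 0.0526 0.0362] slope [-0.0145  0.5684]
time: 6.0
tcp_pos: [0.487, 0.0122, 0.0555]
orientation: [[-1.0, -0.015, 0.0], [-0.015, 1.0, 0.0], [-0.0, 0.0, -1.0]]
force: [-0.1, -0.1, -0.1]
opening: 0.351
t 6.0 tcp [0.487  0.0122 0.0555] R [[-0.9999, -0.0148, 0.0], [-0.0148, 0.9999, 0.0004], [-0.0, 0.0004, -1.0]] F [-0.1  -0.13 -0.13] 0.35120166537573433
brass [320. 322.] 1897 [0.4846 0.0116 0.0736] [0.486  0.0116 0.0709]
brass [ 83. 426.] 346 [ 0.5384 -0.0923  0.0737] [ 0.539  -0.093   0.0707]
wall [319. 246.] 1443 [0.4653 0.0109 0.0362] [ 0.4642 -0.038   0.031 ] [0.4667 0.0609 0.041 ] slope [-0.0145  0.4654]
wall [320. 416.] 575 [0.5682 0.0124 0.0329] [ 0.5663 -0.0203  0.031 ] [0.5702 0.0458 0.036 ] slope [-0.0142  0.5684]
```

Near tuner is home: the stop is felt at 13.7 N, and it settles back to y=0.0116 when released. Now the middle tuner, to the right.

```bash
python3 -m inch '{"xyz":[[0,0,-20],[0,0,-20],[-19,-33,0],[-19,-34,0],[-18,-34,0],[0,0,0],[0,0,20],[0,0,20],[0,-10,0],[0,-20,0],[0,-20,0],[0,-12,0],[0,-6,0],[0,-3,0],[0,0,0]],"rot":[[0,0,0],[0,0,0],[0,0,0],[0,0,0],[0,0,0],[0,0,0],[0,0,0],[0,0,0],[0,0,0],[0,0,0],[0,0,0],[0,0,0],[0,0,0],[0,0,0],[0,0,0]],"grip":[0.3,0.3,0.3,0.3,0.3,0.3,0.3,0.3,0.3,0.3,0.3,0.3,0.3,0.3,0.3]}'; python3 -m inch '{"xyz":[[0,-2,0],[0,0,0]],"rot":[[0,0,0],[0,0,0]],"grip":[0.3,0.3]}'
```

```text
time: 7.55
tcp_pos: [0.5459, -0.1587, 0.0559]
orientation: [[-1.0, -0.015, 0.001], [-0.015, 1.0, -0.0], [-0.001, -0.0, -1.0]]
force: [-0.7, 0.4, -0.8]
opening: 0.346
time: 7.75
tcp_pos: [0.5458, -0.16, 0.0558]
orientation: [[-1.0, -0.016, 0.0], [-0.016, 1.0, 0.0], [-0.0, 0.0, -1.0]]
force: [-1.3, 3.8, 2.5]
opening: 0.349
```

```bash
python3 -m inch '{"xyz":[[0,-1,0],[0,-1,0],[0,0,0]],"rot":[[0,0,0],[0,0,0],[0,0,0]],"grip":[0.3,0.3,0.3]}'; python3 -m inch '{"xyz":[[0,-1,0],[0,-1,0],[0,0,0]],"rot":[[0,0,0],[0,0,0],[0,0,0]],"grip":[0.3,0.3,0.3]}'
```

```text
time: 8.05
tcp_pos: [0.5456, -0.1606, 0.0559]
orientation: [[-1.0, -0.016, 0.0], [-0.016, 1.0, 0.002], [-0.0, 0.002, -1.0]]
force: [-3.4, 14.5, 7.9]
opening: 0.35
time: 8.35
tcp_pos: [0.5457, -0.1618, 0.0562]
orientation: [[-1.0, -0.016, 0.0], [-0.016, 1.0, 0.003], [-0.0, 0.003, -1.0]]
force: [-4.8, 19.7, 11.7]
opening: 0.37
```

```bash
python3 -m inch '{"xyz":[[0,8,0],[0,0,0]],"rot":[[0,0,0],[0,0,0]],"grip":[0.3,0.3]}'; python3 look.py w8|grep -E "tcp|brass"; python3 -m inch '{"xyz":[[0,0,-20],[0,0,-20],[0,0,0]],"rot":[[0,0,0],[0,0,0],[0,0,0]],"grip":[0.3,0.3,0.3]}';python3 look.py w9|grep -E "tcp|brass"
```

```text
time: 8.55
tcp_pos: [0.5458, -0.156, 0.0557]
orientation: [[-1.0, -0.017, 0.0], [-0.017, 1.0, -0.0], [-0.0, -0.0, -1.0]]
force: [0.1, 0.9, 0.3]
opening: 0.349
t 8.55 tcp [ 0.5458 -0.156   0.0557] R [[-0.9999, -0.0166, 0.0002], [-0.0166, 0.9999, -0.0003], [-0.0002, -0.0003, -1.0]] F [0.12 0.95 0.34] 0.34892873976522154
brass [323. 324.] 1783 [ 0.5445 -0.1554  0.0736] [ 0.5456 -0.1554  0.0709]
brass [568. 422.] 532 [ 0.5914 -0.0454  0.0733] [ 0.594  -0.0445  0.0705]
time: 8.9
tcp_pos: [0.5474, -0.1574, 0.098]
orientation: [[-1.0, -0.016, 0.004], [-0.016, 1.0, -0.001], [-0.004, -0.001, -1.0]]
force: [0.0, 0.4, -1.0]
opening: 0.348
t 8.9 tcp [ 0.5474 -0.1574  0.098 ] R [[-0.9999, -0.0157, 0.004], [-0.0157, 0.9999, -0.0008], [-0.004, -0.0009, -1.0]] F [ 0.03  0.41 -0.96] 0.34775944940297826
brass [325. 280.] 1211 [ 0.5456 -0.1553  0.0736] [ 0.5471 -0.1554  0.0708]
```

```bash
python3 -m inch '{"xyz":[[-18,36,0],[-18,37,0],[-18,37,0],[0,0,0],[0,0,21],[0,0,20],[0,-10,0],[0,-22,0],[0,-22,0],[0,-22,0],[0,-18,0],[0,-10,0],[0,-5,0],[0,-3,0],[0,-2,0],[0,0,0]],"rot":[[0,0,0],[0,0,0],[0,0,0],[0,0,0],[0,0,0],[0,0,0],[0,0,0],[0,0,0],[0,0,0],[0,0,0],[0,0,0],[0,0,0],[0,0,0],[0,0,0],[0,0,0],[0,0,0]],"grip":[0.3,0.3,0.3,0.3,0.3,0.3,0.3,0.3,0.3,0.3,0.3,0.3,0.3,0.3,0.3,0.3]}'; python3 -m inch '{"xyz":[[0,-1,0],[0,-1,0],[0,0,0]],"rot":[[0,0,0],[0,0,0],[0,0,0]],"grip":[0.3,0.3,0.3]}'
```

```text
time: 10.55
tcp_pos: [0.5994, -0.1592, 0.0544]
orientation: [[-1.0, -0.016, -0.001], [-0.016, 1.0, 0.0], [0.001, 0.0, -1.0]]
force: [0.2, 1.8, -2.2]
opening: 0.35
time: 10.85
tcp_pos: [0.5995, -0.1599, 0.0549]
orientation: [[-1.0, -0.016, -0.0], [-0.016, 1.0, 0.002], [0.0, 0.002, -1.0]]
force: [-3.3, 10.8, 4.2]
opening: 0.355
```

```bash
python3 -m inch '{"xyz":[[0,-1,0],[0,-1,0],[0,0,0]],"rot":[[0,0,0],[0,0,0],[0,0,0]],"grip":[0.3,0.3,0.3]}';  python3 -m inch '{"xyz":[[0,8,0],[0,0,0]],"rot":[[0,0,0],[0,0,0]],"grip":[0.3,0.3]}'; python3 look.py w10|grep -E "tcp|brass"; python3 -m inch '{"xyz":[[0,0,-30],[0,0,-40],[10,20,-45],[10,20,-40],[0,0,0]],"rot":[[0,0,0],[0,0,0],[0,0,0],[0,0,0],[0,0,0]],"grip":[0,-0.5,-1,-1,-1]}';python3 look.py w11
python3 - <<'E'
from h import *
im,d,s=cap("top");K,T=cam("top");P=cloud(d,K,T)
cv2.imwrite('pics/crop1.png',cv2.resize(im[190:310,225:400],None,fx=4.5,fy=4.5,interpolation=2)[...,::-1])
E
```

```text
time: 11.15
tcp_pos: [0.5996, -0.1606, 0.0553]
orientation: [[-1.0, -0.016, 0.0], [-0.016, 1.0, 0.003], [-0.0, 0.003, -1.0]]
force: [-5.0, 19.2, 9.4]
opening: 0.352
time: 11.35
tcp_pos: [0.6003, -0.155, 0.0551]
orientation: [[-1.0, -0.017, 0.001], [-0.017, 1.0, -0.0], [-0.001, -0.0, -1.0]]
force: [-0.3, -0.2, -0.4]
opening: 0.349
t 11.35 tcp [ 0.6003 -0.155   0.0551] R [[-0.9999, -0.017, 0.0011], [-0.017, 0.9999, -0.0004], [-0.001, -0.0005, -1.0]] F [-0.31 -0.16 -0.39] 0.348854233523733
brass [323. 199.] 2170 [ 0.5475 -0.1554  0.0737] [ 0.5478 -0.1554  0.0737]
brass [323. 326.] 1702 [ 0.5992 -0.1544  0.0736] [ 0.6001 -0.1544  0.0707]
time: 11.9
tcp_pos: [0.5816, -0.1157, 0.2163]
orientation: [[-1.0, -0.017, 0.011], [-0.017, 1.0, -0.001], [-0.011, -0.001, -1.0]]
force: [0.4, 0.5, 0.3]
opening: 0.741
t 11.9 tcp [ 0.5816 -0.1157  0.2163] R [[-0.9998, -0.0171, 0.0106], [-0.0171, 0.9999, -0.0006], [-0.0106, -0.0008, -0.9999]] F [0.43 0.52 0.3 ] 0.7412419021345034
brass [501.  93.] 599 [0.4869 0.0109 0.0736] [0.4872 0.0113 0.0736]
brass [269. 171.] 358 [ 0.5454 -0.1554  0.0737] [ 0.5446 -0
[... 228 characters left out ...]
66 [ 0.4883 -0.0383  0.0363] [ 0.4666 -0.0391  0.031 ] [ 0.5092 -0.0374  0.0409] slope [28.2126  1.5682]
wall [575.  95.] 495 [0.4864 0.0858 0.0388] [0.4777 0.067  0.0313] [0.4943 0.1052 0.041 ] slope [0.0258 0.4843]
wall [377. 130.] 2586 [ 0.5164 -0.0683  0.0356] [ 0.5116 -0.2099  0.0311] [0.521  0.0667 0.0384] slope [-0.0145  0.5153]
wall [391. 197.] 2049 [ 0.5723 -0.0456  0.0356] [ 0.5673 -0.2099  0.0311] [0.5771 0.0676 0.0382] slope [-0.0193  0.571 ]
wall [277. 205.] 306 [ 0.5809 -0.1527  0.036 ] [ 0.5802 -0.2027  0.0311] [ 0.582  -0.1046  0.041 ] slope [0.0046 0.5816]
wall [397. 256.] 1640 [ 0.6272 -0.0359  0.0355] [ 0.6231 -0.2093  0.031 ] [0.6331 0.0677 0.0387] slope [-0.022   0.6265]
```

View pics/w11.png

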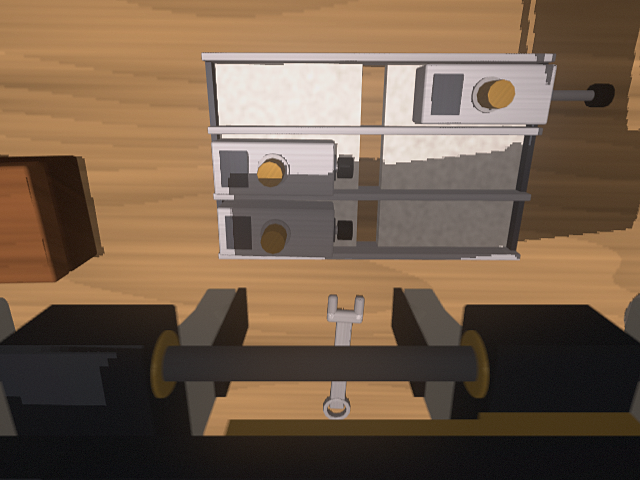

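All three tuners are home: posts at (501,93), (269,171) and (273,241), plungers unchanged, and the slot is clear at column ~370. Now going above the comb.

```bash
python3 - <<'E'
from h import *
z=np.load('w.npz');T=None
s=dict(tcp_pos=np.array([.5816,-.1157,.2163]),orientation=np.array([[-0.9998,-0.0171,0.0106],[-0.0171,0.9999,-0.0006],[-0.0106,-0.0008,-0.9999]]))
K,T=cam("wrist",s);P=cloud(z['d'],K,T)
for v in(85,95,105,165,175,225,235):
    q=P[v,340:420]; m=q[:,2]<.010; y=q[m,1]; print(v,q[m,0].mean().round(4),y.min().round(4),y.max().round(4),q[m,2].mean().round(4))
E
python3 -m inch '{"xyz":[[10.7,44.2,0],[10.7,44.2,0],[10.7,44.2,0],[10.7,44.2,0],[10.7,44.2,0],[10.7,44.2,0],[10.7,44.2,0],[10.7,44.2,0],[10.7,44.2,0],[10.7,44.2,0],[0,0,0],[0,0,0],[0,0,0]],"rot":[[0,0,0],[0,0,0],[0,0,0],[0,0,0],[0,0,0],[0,0,0],[0,0,0],[0,0,0],[0,0,0],[0,0,0],[0,0,-0.09],[0,0,-0.09],[0,0,0]],"grip":[-1,-1,-1,-1,-1,-1,-1,-1,-1,-1,-1,-1,-1]}'
cat > comb.py <<'E'
from h import *
import sys
im,d,s=cap("wrist");K,T=cam("wrist",s);P=cloud(d,K,T);cv2.imwrite(f'pics/{sys.argv[1]}.png',im[...,::-1])
print(s['time'],s['tcp_pos'].round(4),s['orientation'].round(4).tolist())
hsv=cv2.cvtColor(im,cv2.COLOR_RGB2HSV).astype(int)
for lo,hi in((.045,.06),(.078,.095)):
    m=(P[...,2]>lo)&(P[...,2]<hi)&(hsv[...,1]<70)&(abs(P[...,0]-.467)<.12)&(abs(P[...,1]-.325)<.08)
    m[:, :]&=np.arange(480)[:,None]<330
    q=P[m]; print(len(q),cv2.minAreaRect(q[:,:2].astype(np.float32)),np.median(q,0).round(4))
E
python3 comb.py c1
```

```text
85 0.48 -0.0809 -0.0619 0.0002
95 0.4883 -0.0802 -0.0616 -0.0001
105 0.4967 -0.0809 -0.0617 0.0002
165 0.5502 -0.0798 -0.0608 -0.0002
175 0.5596 -0.0794 -0.0606 -0.0002
225 0.6091 -0.0791 -0.06 -0.0001
235 0.6194 -0.0786 -0.0597 0.0002
time: 13.3
tcp_pos: [0.4652, 0.3236, 0.2077]
orientation: [[-0.981, -0.196, -0.002], [-0.196, 0.981, -0.002], [0.002, -0.002, -1.0]]
force: [-0.1, -0.4, -1.1]
opening: 0.999
13.3 [0.4652 0.3236 0.2077] [[-0.9807, -0.1956, -0.0016], [-0.1956, 0.9807, -0.0024], [0.0021, -0.0021, -1.0]]
2345 ((0.4663769602775574, 0.32438233494758606), (0.1713758111000061, 0.015639105811715126), 10.973237037658691) [0.4244 0.3172 0.0537]
1696 ((0.4658734202384949, 0.3241426348686218), (0.059909362345933914, 0.01568513549864292), 11.039846420288086) [0.4637 0.3237 0.0857]
```

View pics/c1.png

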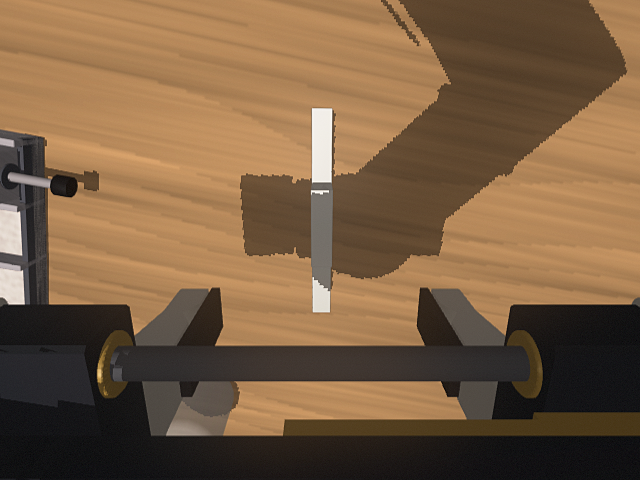

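The wrist view shows the comb at column 321, rows 108–312, midway between the open fingers. Its centre is (0.466,0.324), its yaw 11°, and its top at 0.0857, which matches the 0.086 given. Descending and gripping.

```bash
python3 -m inch '{"xyz":[[-0.5,0,40],[-0.5,0.5,40],[0,0,40],[0,0,20],[0,0,11],[0,0,0],[0,0,0],[0,0,0],[0,0,0],[0,0,0],[0,0,0],[0,0,0]],"rot":[[0,0,0.005],[0,0,0],[0,0,0],[0,0,0],[0,0,0],[0,0,0],[0,0,0],[0,0,0],[0,0,0],[0,0,0],[0,0,0],[0,0,0]],"grip":[0.2,0.2,0.2,0.2,0.2,1,1,1,1,1,1,1]}' 30
```

```text
time: 14.55
tcp_pos: [0.4667, 0.3252, 0.0594]
orientation: [[-0.982, -0.19, 0.001], [-0.19, 0.982, 0.001], [-0.001, 0.001, -1.0]]
force: [-0.7, -1.3, 5.8]
opening: 0.178
```

```bash
python3 -m inch '{"xyz":[[0,0,-10],[0,0,-30],[0,0,-40],[0,0,-40],[0,0,0]],"rot":[[0,0,0],[0,0,0],[0,0,0],[0,0,0],[0,0,0]],"grip":[1,1,1,1,1]}'; python3 -m inch '{"xyz":[[0,0,0],[0,0,0],[-7.2,-39.7,0],[-7.2,-39.7,0],[-7.2,-39.7,0],[-7.2,-39.7,0],[-7.2,-39.7,0],[-7.2,-39.7,0],[-7.2,-39.7,0],[-7.2,-39.7,0],[-7.2,-39.7,0],[-7.2,-39.7,0],[0,0,0],[0,0,0],[0,0,0]],"rot":[[0,0,0.0875],[0,0,0.0875],[0,0,0],[0,0,0],[0,0,0],[0,0,0],[0,0,0],[0,0,0],[0,0,0],[0,0,0],[0,0,0],[0,0,0],[0,0,0],[0,0,0],[0,0,0]],"grip":[1,1,1,1,1,1,1,1,1,1,1,1,1,1,1]}'
python3 - <<'E'
from h import *
im,d,s=cap("wrist");K,T=cam("wrist",s);P=cloud(d,K,T);cv2.imwrite('pics/c2.png',im[...,::-1])
print(s['time'],s['tcp_pos'].round(4),s['orientation'].round(4).tolist())
hsv=cv2.cvtColor(im,cv2.COLOR_RGB2HSV).astype(int)
q0=(P-s['tcp_pos'])@s['orientation'] # tool coords
m=(abs(q0[...,1])<.02)&(q0[...,2]>-.01)&(q0[...,2]<.07)&(hsv[...,1]<60)&(abs(q0[...,0])<.11)&(P[...,2]>.08)
q=q0[m];print(len(q),q.min(0).round(4),q.max(0).round(4))
top=q[abs(q[:,2]-np.percentile(q[:,2],10))<.006]
print('spine top?',len(top),top.min(0).round(4),top.max(0).round(4),cv2.minAreaRect(top[:,:2].astype(np.float32)))
for n in('top','scene'):
    im,d,_=cap(n);K,T=cam(n);P=cloud(d,K,T); cv2.imwrite(f'pics/{n}1.png',im[...,::-1])
E
```

```text
time: 15.05
tcp_pos: [0.4685, 0.3269, 0.1848]
orientation: [[-0.982, -0.19, 0.007], [-0.19, 0.982, 0.007], [-0.008, 0.006, -1.0]]
force: [-0.3, 0.9, -1.9]
opening: 0.184
time: 16.55
tcp_pos: [0.5439, -0.0707, 0.1781]
orientation: [[-1.0, -0.015, -0.001], [-0.015, 1.0, 0.0], [0.001, 0.0, -1.0]]
force: [0.0, 0.5, -3.0]
opening: 0.179
16.55 [ 0.5439 -0.0707  0.1781] [[-0.9999, -0.0152, -0.0006], [-0.0152, 0.9999, 0.0002], [0.0006, 0.0002, -1.0]]
6568 [-0.068 -0.02  -0.01 ] [0.0863 0.0199 0.0083]
spine top? 3419 [-0.067  -0.0199 -0.0063] [0.0862 0.0198 0.0057] ((0.009684652090072632, -0.00014268606901168823), (0.1530018150806427, 0.03915039077401161), 8.458755493164062)
```

View pics/c2.png

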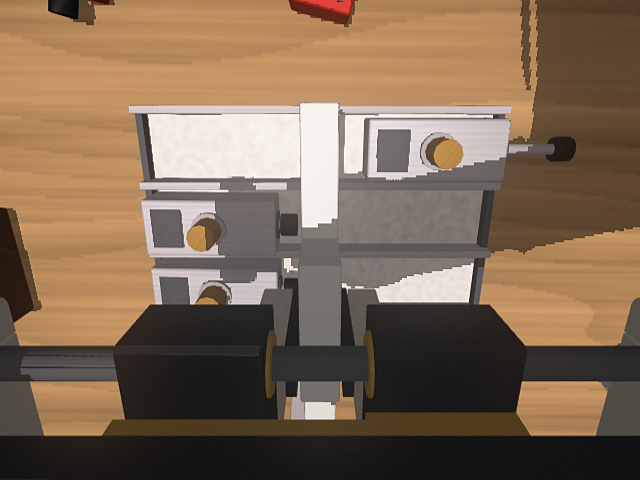

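The comb is held over the slot, spanning columns 302–340. Its end is at tool x=+0.086, so it is centred. Lowering to just above the walls and checking that it is level.

```bash
python3 -m inch '{"xyz":[[0,0,30],[0,0,30],[0,0,14],[0,0,0],[0,0,0]],"rot":[[0,0,0],[0,0,0],[0,0,0],[0,0,0],[0,0,0]],"grip":[1,1,1,1,1]}'
cat > lev.py <<'E'
from h import *
im,d,s=cap("wrist");K,T=cam("wrist",s);P=cloud(d,K,T);cv2.imwrite('pics/c3.png',im[...,::-1])
print(s['time'],s['tcp_pos'].round(4),s['orientation'].round(4).tolist(),s['force'].round(1))
q0=(P-s['tcp_pos'])@s['orientation']
m=(abs(q0[...,1])<.012)&(abs(q0[...,2])<.012)&(q0[...,0]>.034)&(q0[...,0]<.09)
q=q0[m];print(len(q),q.min(0).round(4),q.max(0).round(4),'z vs x',np.polyfit(q[:,0],q[:,2],1).round(4))
mid=[];xs=np.arange(.036,.084,.004)
for x in xs:
    k=q[abs(q[:,0]-x)<.002][:,1]; mid.append((k.min()+k.max())/2)
print('y mid vs x',np.polyfit(xs,mid,1).round(4))
E
python3 lev.py
```

```text
time: 17.2
tcp_pos: [0.5447, -0.0706, 0.1048]
orientation: [[-1.0, -0.017, 0.0], [-0.017, 1.0, -0.0], [-0.0, -0.0, -1.0]]
force: [-0.1, 0.5, -1.1]
opening: 0.179
17.2 [ 0.5447 -0.0706  0.1048] [[-0.9999, -0.0166, 0.0002], [-0.0166, 0.9999, -0.0003], [-0.0002, -0.0003, -1.0]] [-0.1  0.5 -1.1]
4937 [ 0.034  -0.009   0.0036] [0.0863 0.0072 0.0085] z vs x [-0.0003  0.0057]
y mid vs x [ 0.0001 -0.0009]
```

```bash
python3 -m inch '{"xyz":[[0,0,8],[0,0,8],[0,0,6],[0,0,0]],"rot":[[0,0,0],[0,0,0],[0,0,0],[0,0,0]],"grip":[1,1,1,1]}';  python3 -m inch '{"xyz":[[0,0,5],[0,0,5],[0,0,5],[0,0,0]],"rot":[[0,0,0],[0,0,0],[0,0,0],[0,0,0]],"grip":[1,1,1,1]}'
```

```text
time: 17.65
tcp_pos: [0.5435, -0.0713, 0.0813]
orientation: [[-1.0, -0.015, -0.002], [-0.015, 1.0, -0.0], [0.002, -0.0, -1.0]]
force: [-0.1, -0.6, -2.4]
opening: 0.178
time: 18.05
tcp_pos: [0.5438, -0.0712, 0.0665]
orientation: [[-1.0, -0.015, -0.001], [-0.015, 1.0, -0.0], [0.001, -0.0, -1.0]]
force: [-0.3, 0.3, -1.8]
opening: 0.177
```

No contact so far. The last 3 mm gently.

```bash
python3 -m inch '{"xyz":[[0,0,1],[0,0,1],[0,0,1],[0,0,0]],"rot":[[0,0,0],[0,0,0],[0,0,0],[0,0,0]],"grip":[1,1,1,1]}';  python3 -m inch '{"xyz":[[0,0,0.7],[0,0,0]],"rot":[[0,0,0],[0,0,0]],"grip":[1,1]}'; python3 lev.py
```

```text
time: 18.45
tcp_pos: [0.5443, -0.0711, 0.0643]
orientation: [[-1.0, -0.015, 0.0], [-0.015, 1.0, 0.0], [-0.0, 0.0, -1.0]]
force: [-0.0, 0.2, -1.4]
opening: 0.184
time: 18.65
tcp_pos: [0.5443, -0.0711, 0.0636]
orientation: [[-1.0, -0.015, 0.0], [-0.015, 1.0, 0.0], [-0.0, 0.0, -1.0]]
force: [0.6, 0.1, -2.2]
opening: 0.177
18.65 [ 0.5443 -0.0711  0.0636] [[-0.9999, -0.0153, 0.0], [-0.0153, 0.9999, 0.0], [-0.0, 0.0, -1.0]] [ 0.6  0.1 -2.2]
4928 [ 0.034  -0.009   0.0024] [0.0863 0.0072 0.008 ] z vs x [0.0004 0.0056]
y mid vs x [ 0.0001 -0.0009]
```

```bash
python3 -m inch '{"xyz":[[0,0,0.7],[0,0,0]],"rot":[[0,0,0],[0,0,0]],"grip":[1,1]}'; python3 -m inch '{"xyz":[[0,0,0.7],[0,0,0]],"rot":[[0,0,0],[0,0,0]],"grip":[1,1]}';python3 -m inch '{"xyz":[[0,0,0.6],[0,0,0]],"rot":[[0,0,0],[0,0,0]],"grip":[1,1]}'
```

```text
time: 18.9
tcp_pos: [0.5444, -0.0711, 0.0634]
orientation: [[-1.0, -0.015, 0.0], [-0.015, 1.0, -0.0], [-0.0, -0.0, -1.0]]
force: [-3.2, 1.2, 3.4]
opening: 0.179
time: 19.1
tcp_pos: [0.5444, -0.0712, 0.0634]
orientation: [[-1.0, -0.016, 0.001], [-0.016, 1.0, -0.0], [-0.001, -0.0, -1.0]]
force: [-5.5, 1.6, 10.5]
opening: 0.178
time: 19.3
tcp_pos: [0.5444, -0.0712, 0.0633]
orientation: [[-1.0, -0.016, 0.001], [-0.016, 1.0, -0.0], [-0.001, -0.0, -1.0]]
force: [-7.2, 2.7, 16.1]
opening: 0.178
```

It is seated: z holds at 0.0634 while the force rises. Unload, release and retreat straight up.

```bash
python3 -m inch '{"xyz":[[0,0,-1.5],[0,0,0],[0,0,0],[0,0,0],[0,0,0],[0,0,0],[0,0,0],[0,0,-10],[0,0,-20],[0,0,-30],[0,0,-40],[0,0,-40],[0,0,0],[0,0,0]],"rot":[[0,0,0],[0,0,0],[0,0,0],[0,0,0],[0,0,0],[0,0,0],[0,0,0],[0,0,0],[0,0,0],[0,0,0],[0,0,0],[0,0,0],[0,0,0],[0,0,0]],"grip":[1,0.6,0.4,0.2,0.1,0.1,0.1,0.1,0.1,0.1,0.1,0.1,0.1,0.1]}'
python3 look.py w12 | grep -E "tcp|brass"
python3 - <<'E'
from h import *
s=r.state();im,d,s=cap("wrist");K,T=cam("wrist",s);P=cloud(d,K,T)
for lo,hi in((.05,.064),(.082,.1)):
    m=(P[...,2]>lo)&(P[...,2]<hi)&(abs(P[...,1]+.071)<.018)&(abs(P[...,0]-.544)<.1); m&=np.arange(480)[:,None]<420
    q=P[m];print(len(q),np.median(q,0).round(4),q.min(0).round(4),q.max(0).round(4),'z vs x',np.polyfit(q[:,0]-.544,q[:,2],1).round(4))
im,d,s=cap("top");cv2.imwrite('pics/crop2.png',cv2.resize(im[180:320,215:405],None,fx=4,fy=4,interpolation=2)[...,::-1])
E
```

```text
time: 20.7
tcp_pos: [0.5449, -0.071, 0.205]
orientation: [[-1.0, -0.015, 0.003], [-0.015, 1.0, 0.001], [-0.003, 0.001, -1.0]]
force: [-0.4, -0.4, -0.8]
opening: 0.448
t 20.7 tcp [ 0.5449 -0.071   0.205 ] R [[-0.9999, -0.0153, 0.0034], [-0.0153, 0.9999, 0.0009], [-0.0034, 0.0008, -1.0]] F [-0.36 -0.38 -0.77] 0.4484021937589914
brass [436. 147.] 567 [0.4867 0.011  0.0737] [0.4869 0.0112 0.0732]
brass [209. 225.] 405 [ 0.5473 -0.1559  0.0736] [ 0.5472 -0.1553  0.0735]
brass [216. 290.] 411 [ 0.6018 -0.154   0.0737] [ 0.6029 -0.1538  0.0728]
2505 [ 0.5003 -0.072   0.0577] [ 0.4582 -0.0807  0.0553] [ 0.6304 -0.0624  0.0629] z vs x [0.0009 0.0577]
1780 [ 0.5422 -0.0718  0.0897] [ 0.5139 -0.0803  0.0822] [ 0.5738 -0.0635  0.0923] z vs x [0.0081 0.0896]
```

View pics/w12.png

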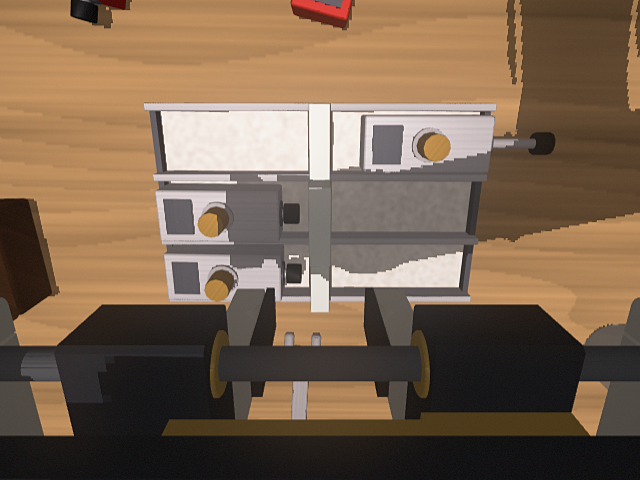

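The comb sits across the slot (column 320, rows 105–310). Its spine top is at 0.0577 (seated = 0.058), its handle top at 0.0897 (seated = 0.090), and it is level. The posts are still at y=0.011, -0.1555 and -0.154. Handing in.

```bash
python3 -c "
from bench import r
print(r.close_job())"
```

```text
the job is handed in; nothing more can be done
None
```

The job is done and handed in at about 21 s of the 62 s allowed.

- **Tuners:** The near tuner, with its plunger out, is home at the left end. The middle and far tuners, with plungers in, are home at the right end. I pushed each along its lane by its post until I felt the end stop, at 14–20 N. A first push left the near tuner 1–3 mm short, so I pushed it again until the stop was clear.
- **Comb:** I gripped it by the handle and lowered it into the slot until it rested on the lane walls. It stopped sinking while the force rose to 16 N, and I eased off before letting go.
- **Last checks:**
  - The post positions agree with the home positions within about 1 mm.
  - The plungers look unchanged.
  - The comb is level, with its spine top at 57.7 mm (58 expected) and handle top at 89.7 mm (90 expected).
- **Disagreements:** The scene camera's first x positions were about 5 mm off those of the top and wrist cameras, so I relied on the wrist camera.
- **Bystanders:** I never moved against the flask, case, spanner or red look-alikes, but I did not measure their positions again at the end.

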